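Clamp the stone plinth and hold the mounting flange over its threaded inserts

ROBOT

A 6-joint arm with a two-finger parallel gripper is mounted at the origin on the work surface. World frame = base frame: x ahead of the robot, y to its left, z up, the work surface at z = 0. Lengths are in m, angles in degrees, forces in N, time in s.
With the tool pointing down it reaches from about 0.325 to 0.775 m from the base axis. Payload 5.5 kg.
Tool frame: the origin (TCP) lies at the centre of the arm's flange, where the gripper is bolted on; the fingertips stand 182 mm ahead of it and the grasp point (between the pads) lies 163 mm ahead of it; z points along the fingers, y is the direction in which the jaws open and shut (so a half turn about z gives the same grasp; the last joint's range is limited). The gripper opens to 88 mm and grips with 3 to 60 N. Pads are 20 mm wide; open, the fingers measure 115 mm over their backs; the gripper's body (75 mm by 178 mm) begins 61 mm behind the grasp point.
Start: joints at [-79.796, 5.22, 70.514, -0, 104.267, -3.249], TCP at [0.14, -0.584, 0.405] pointing down, gripper open.
Joint ranges: [-164.24, 164.24], [-49.07, 125.15], [9.68, 141.18], [-86.29, 266.29], [3.28, 154.24], [-151.56, 151.56]. Speed limits (degrees/s): [147.25, 147.25, 172.46, 180, 180, 180].

INTERFACE

Orientations are given as [roll, pitch, yaw] about the fixed x, y, z axes, in that order (R = Rz(yaw) Ry(pitch) Rx(roll)).
In Python, from station import r gives the robot as it stands. The module is installed in compiled form; this text tells all that it offers. Calls block until the motion is done:
- r.reach(position, orientation): joint-space move of the TCP to a pose.
- r.servo_line(position, rotation=None, speed=0.15): straight line of the TCP; rotation=None keeps the orientation; speed is the mean speed in m/s.
- r.move_joints(angles): joint-space move.
- r.let_go() and r.grab(squeeze=None): open the fingers fully, or close them until they stop; squeeze is the grip in N (None keeps the last).
- r.wait(seconds).
- r.inverse_kinematics(position, orientation): joint angles nearest the present ones, or None.
- r.sense(): the state.
- r.snapshot(name): name is "scene" or "side" or "wrist"; returns a dict with "frame" (480x640x3 uint8, red, green, blue), "fx", "fy", "cx", "cy" (pixels), "R" (3x3) and "t" (3): a world point X has camera coordinates R X + t. Camera axes: x right, y down, z forward; pixel columns grow to the right and rows downward; lengths in m; the calibration is good to about 2 mm. The wrist camera is an equidistant fisheye: a pixel r from the principal point sees the ray r / f radians off the axis. A picture is of the moment at which its call begins. There is no depth.
A pose or a line that the arm cannot do raises r.IKError and nothing moves.
- r.hand_in(): hands the job in, once; it reports no verdict.
The state is a dict: "clock": time; "joints": joint angles; "joint_vel": joint speeds; "joint_torque": joint torques, N m; "tcp_pos": TCP position; "orientation": TCP orientation; "contact_force": force on the tool from outside, world axes, zero at the start; "torque": the same for the moment, N m; "opening": finger opening in m.
Only numpy, scipy, OpenCV 4.12 (cv2) and the standard library are available. Lean on these libraries where they do the work, as an engineer would, in place of code of your own. Each camera call takes 0.05 s, during which the arm holds its last target. There are 200 camera calls.

TASK

Swing the cam clamp's lever right round to its stop so that the stone plinth block is gripped on the holding board. Then pick up the rectangular four-hole steel mounting flange and hold it level, post up, about 10 mm above the plinth without touching it, each hole centred over one of the plinth's threaded inserts so that the screws can be started (either way round will do). Finish while still holding it there, and leave the other things on the bench where they are.

Things in the scene. Friction and masses are not known exactly. Their poses are not given: they have to be found in the camera images.
- board: Plywood holding board bolted to the bench (fixed), 260 mm along its x, 360 along its y, 18 thick. Origin: centre of its underside on the bench, z up. On it stand two wooden fences 34 mm high (tops 52 mm above the bench): one along the plinth's +y side (inner face at y = +128 mm of this frame), one on its +x side (inner face at x = +75.5 mm); the cam clamp is on the plinth's -y side.
- plinth: Loose square block of pale aerated carving stone, 140 x 140 x 60 mm, 0.8 kg, lying on the board (its top 78 mm above the bench) with a few mm of play to the fences and the cam; closing the clamp pushes it up to 4 mm, mostly towards the side fence. Origin: centre of its underside; z up. Its top has four brass threaded inserts, bore 9 mm, at (+-50, +-30) mm in x, y. Its x axis is within a degree or so of the board's.
- thread0 (a point): Centre of the plinth's insert at x +50, y +30 mm of the plinth, on its top face.
- thread1 (a point): Insert at x -50, y +30 mm, likewise.
- thread2 (a point): Insert at x -50, y -30 mm, likewise.
- thread3 (a point): Insert at x +50, y -30 mm, likewise.
- clamp (a joint): Angle of the clamp lever: 0 fully open, 1.6 rad at its stop, where the cam squeezes the plinth against the side fence. It grows clockwise seen from above. At 0 the lever points along -y of the board, at 1.6 along -x. Friction holds it wherever it is left; it needs about 2 N at the knob, up to about 5 N as the cam tightens. Under the pivot turns the steel cam disc, 48 mm in diameter, 28 high, 8 mm off-centre.
- clamp_pivot (a point): Top of the lever's pivot bolt, on the vertical axis the lever turns about, at x -10, y -44 mm of the board, 67 mm above the bench.
- clamp_knob (a point): Centre of the top of the black upright knob at the lever's end: a fixed round post 22 mm in diameter that rises 46 mm above the lever bar (bar top 59 mm, knob top 105 mm above the bench), 105 mm from the pivot axis. It can be gripped from above or pushed sideways.
- flange: Steel mounting flange standing on the bench, about 0.67 kg: flat rectangular plate 130 (x) x 90 (y) x 6 mm with four 16 mm through holes at (+-50, +-30) mm, and in its middle a square tube post, 30 x 30 mm outside (sides parallel to the plate's edges), rising 64 mm above the plate. Origin: centre of the plate's underside; z up along the post.
- post_top (a point): Centre of the top end of the flange's post, 70 mm above the plate's underside.
- hole0 (a point): Centre of the flange's hole at x +50, y +30 mm of the flange, at the plate's underside.
- hole1 (a point): Hole at x -50, y +30 mm, likewise.
- hole2 (a point): Hole at x -50, y -30 mm, likewise.
- hole3 (a point): Hole at x +50, y -30 mm, likewise.
- foot: Bystander: small square steel foot, 80 x 80 x 6 mm, with a round 22 mm tube 50 mm high; not the flange that is wanted.
- mallet: Bystander: wooden mallet lying down, head 75 x 130 x 75 mm, 340 mm long.
- offcut: Bystander: stepped stone offcut, 75 x 50 x 55 mm.
- bowl: Bystander: black rubber plaster bowl, 110 mm wide, 70 high.
- tin: Bystander: open round metal tin of screws, 80 mm in diameter, 55 high.
- chisel: Bystander: stone chisel with wooden handle, 260 mm long, lying flat.
Mind the look-alikes: they are no part of the job. Leave any blue look-alike of the flange alone.

How it is judged:
By the outcome, as a careful person would: the job done as asked, in the order asked, and still so for the second after the job is handed in, while the arm keeps its last pose, push and grip.
It also fails if it takes over 56 s, if anything falls off the work surface, if the arm or the gripper's body presses on something with over 40 N, if the wrist force passes 120 N, or if a joint passes its speed limit or range.

## Working session

There is one attempt and no reset: what is moved stays moved. The work goes in short steps, each a Python script; the robot and the scene stay as the last script left them, time stands still between calls to the robot, and variables do not carry over. Pictures are saved under pics/ and viewed, about 8 in all and at most 12, crops included, and the job is handed in when it is done.

```bash
mkdir -p pics; cat > h.py <<'E'
from station import r
import numpy as np, cv2, pickle
def snap(n,f):
    s=r.snapshot(n); cv2.imwrite('pics/'+f+'.png',s['frame'][:,:,::-1]); pickle.dump(s,open('pics/'+f+'.pkl','wb')); return s
def load(f): return pickle.load(open('pics/'+f+'.pkl','rb'))
def ray(s,u,v,fish=False):
    x=(u-s['cx'])/s['fx'];y=(v-s['cy'])/s['fy']
    if fish:
        a=np.hypot(x,y); d=np.array([x/a*np.sin(a),y/a*np.sin(a),np.cos(a)]) if a>0 else np.array([0,0,1.])
    else: d=np.array([x,y,1.])
    R=np.array(s['R']);t=np.array(s['t']); return -R.T@t, R.T@d
def at(s,u,v,z,fish=False):
    o,d=ray(s,u,v,fish); return o+d*(z-o[2])/d[2]
def proj(s,X,fish=False):
    c=np.array(s['R'])@np.array(X)+np.array(s['t'])
    if fish:
        h=np.hypot(c[0],c[1]);a=np.arctan2(h,c[2]); return s['cx']+s['fx']*a*c[0]/h, s['cy']+s['fy']*a*c[1]/h
    return s['cx']+s['fx']*c[0]/c[2], s['cy']+s['fy']*c[1]/c[2]
def crop(f,u0,v0,u1,v1,k,g):
    im=cv2.imread('pics/'+f+'.png')[v0:v1,u0:u1]; cv2.imwrite('pics/'+g+'.png',cv2.resize(im,None,fx=k,fy=k,interpolation=cv2.INTER_CUBIC))
E
python3 - <<'E'
from h import *
a=snap('scene','sc');b=snap('side','sd');w=snap('wrist','wr')
for s in(a,b,w): print(np.round(-np.array(s['R']).T@s['t'],3),np.round(s['R'],2).tolist(),s['fx'],s['cx'],s['cy'])
print(r.sense())
E
```

```text
[ 1.417 -0.247  1.06 ] [[0.27, 0.96, 0.0], [0.69, -0.19, -0.7], [-0.67, 0.19, -0.71]] 551.597447596209 315.31833236459323 239.84105218832272
[-0.066 -0.937  1.317] [[0.87, -0.5, 0.01], [-0.36, -0.64, -0.67], [0.34, 0.58, -0.74]] 541.5151014652389 314.24749981027685 236.83004196809625
[ 0.217 -0.564  0.384] [[0.23, -0.97, -0.0], [-0.93, -0.22, 0.3], [-0.29, -0.07, -0.96]] 371.64829954431775 311.5362789099288 237.8777942094258
{'clock': 0.15, 'joints': array([-7.97946558e+01,  5.25287876e+00,  7.05651973e+01, -6.09020880e-04,
        1.04266313e+02, -3.24749173e+00]), 'joint_vel': array([-0.08396499, -0.11688722, -0.09899686, -0.00543709, -0.04860545,
        0.03751385]), 'joint_torque': array([ 1.02486916e-03, -4.47043812e+01, -4.06908274e+01,  6.98607112e-02,
        2.74301623e-02, -1.18069079e-04]), 'tcp_pos': array([ 0.13960415, -0.58358298,  0.40377799]), 'orientation': array([-1.79915713e+02, -4.19103898e-03,  1.34526832e+01]), 'contact_force': array([-0.94107199,  0.02781548, -0.95763937]), 'torque': array([0.00359206, 0.0132149 , 0.01146942]), 'opening': 0.08803862620996723}
```

View pics/sc.png

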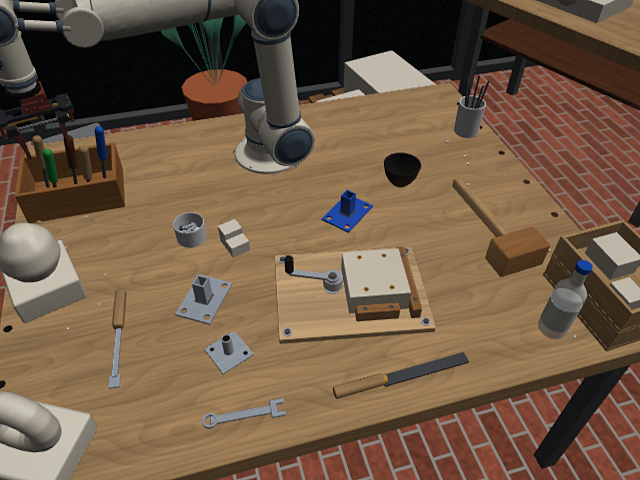

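View pics/sd.png

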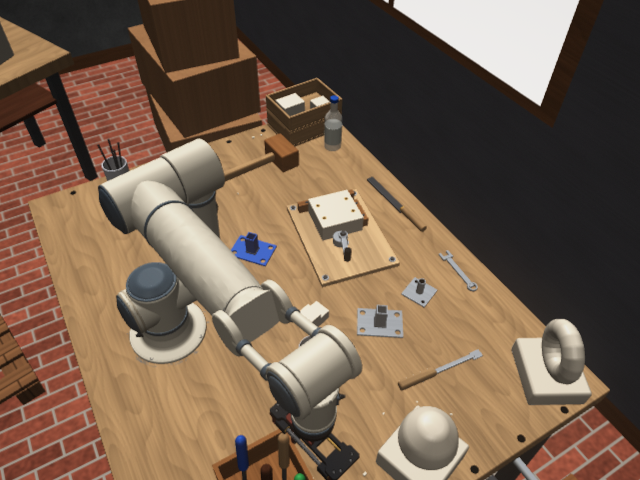

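Scene view: the wanted grey four-hole flange with square post is at (204,297). Look-alikes are the small round-tube foot at (229,350) and the blue flange at (348,210). The knob is at (289,264), the pivot at (333,280) and the plinth at about (377,275). I'll check this in one close crop.

```bash
python3 -c "
from h import *
crop('sc',170,190,440,380,2.95,'c1'); crop('sd',280,170,440,350,3.3,'c2')"
```

```text
(no output)
```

View pics/c1.png

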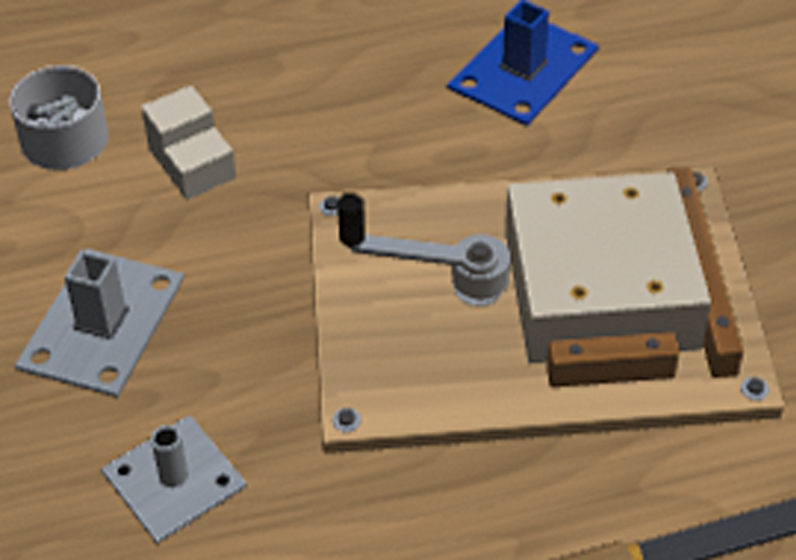

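View pics/c2.png

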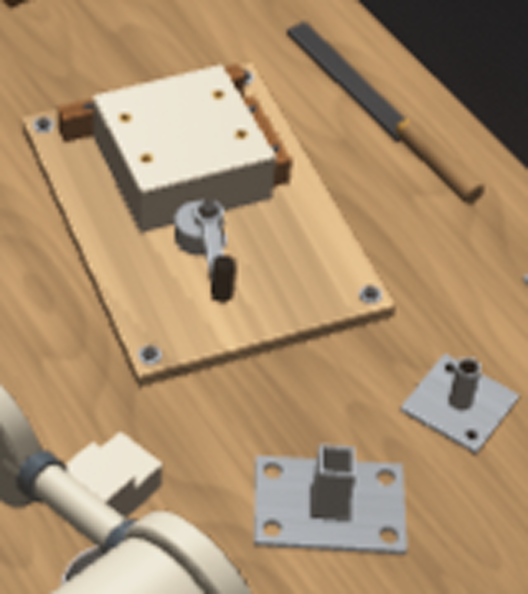

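The crops confirm the choice: a grey rectangular plate with four holes and a square post. Both crops also show the plinth inserts, the pivot, the knob and the flange holes.

```bash
python3 - <<'E'
from h import *
a=load('sc');b=load('sd')
A=lambda u,v,z:at(a,170+u/2.95,190+v/2.95,z)
B=lambda u,v,z:at(b,280+u/3.3,170+v/3.3,z)
def show(n,pa,pb,z):
    print(n,'sc',[np.round(A(*p,z)[:2],4).tolist() for p in pa],'sd',[np.round(B(*p,z)[:2],4).tolist() for p in pb])
show('ins',[(559,199),(631,193),(655,287),(579,293)],[(125,118),(218,95),(241,134),(146,158)],.078)
show('piv',[(480,252)],[(208,209)],.067); show('knob',[(350,201)],[(222,262)],.105)
show('board',[(311,193),(715,169),(782,408),(325,440)],[(25,122),(252,66),(393,305),(140,377)],.018)
show('holes',[(160,282),(108,374),(41,356)],[(272,470),(386,477),(389,535),(272,528)],.006)
show('fl',[(90,250),(183,273),(117,394),(17,368)],[(258,457),(403,463),(405,550),(255,543)],.006)
show('post',[(92,264)],[(337,458)],.07)
E
```

```text
ins sc [[0.5754, 0.104], [0.5851, 0.1633], [0.684, 0.1457], [0.6737, 0.0866]] sd [[0.5806, 0.1552], [0.6785, 0.1378], [0.6687, 0.0797], [0.5706, 0.0972]]
piv sc [[0.6036, 0.0278]] sd [[0.5932, 0.0187]]
knob sc [[0.5554, -0.0667]] sd [[0.5498, -0.0718]]
board sc [[0.4585, -0.0808], [0.5272, 0.2703], [0.7796, 0.2201], [0.7122, -0.1279]] sd [[0.5188, 0.2539], [0.77, 0.21], [0.706, -0.135], [0.4549, -0.0907]]
holes sc [[0.5126, -0.2236], [0.5959, -0.2789], [0.5634, -0.3284]] sd [[0.509, -0.229], [0.5922, -0.2847], [0.5595, -0.3346], [0.4761, -0.2792]]
fl sc [[0.4612, -0.2755], [0.5081, -0.2034], [0.6173, -0.2748], [0.5703, -0.3482]] sd [[0.5058, -0.2113], [0.614, -0.28], [0.5626, -0.3535], [0.4553, -0.2846]]
post sc [[0.5344, -0.2741]] sd [[0.5353, -0.2804]]
```

```bash
python3 - <<'E'
from h import *
P=np.array([.598,.0235]); f0=-116.1; L=.105
def pose(f,z=.250): 
    a=np.radians(f); return [P[0]+L*np.cos(a),P[1]+L*np.sin(a),z],[180,0,f+180]
for f in (f0,-150,-192): print(f,r.inverse_kinematics(*pose(f)))
r.reach(*pose(f0,.36)); snap('wrist','wk')
r.servo_line(pose(f0)[0],speed=.12); r.grab(15); s=r.sense(); print(s['clock'],s['opening'],s['contact_force'])
if .015<s['opening']<.03:
    for f in np.linspace(f0,-186,9)[1:]:
        r.servo_line(*pose(f),speed=.06); s=r.sense(); a=np.radians(f); F=s['contact_force']
        print(round(f),round(s['clock'],2),np.round(F,1),'tan %.1f rad %.1f'%(F[0]*np.sin(a)-F[1]*np.cos(a),F[0]*np.cos(a)+F[1]*np.sin(a)),round(s['opening'],4))
        if np.linalg.norm(F)>30: break
snap('scene','s2')
crop('s2',200,180,440,360,3.3,'c3')
E
```

```text
-116.1 [-1.08145230e+01 -4.42424025e-02  9.16441840e+01 -2.54444375e-14
  8.84000584e+01  1.52854770e+01]
-150 [-7.11168563e+00 -7.63088737e+00  9.88907488e+01 -2.54444375e-14
  8.87401386e+01  5.28883144e+01]
-192 [ 1.30948562e+00 -9.32107506e+00  1.00414111e+02 -2.54444375e-14
  8.89069642e+01  1.03309486e+02]
4.6417 0.021627351043437527 [ 0.42490225 -0.57148595  1.07806259]
-125 5.06 [-1.7 -1.8  0.8] tan 0.4 rad 2.4 0.0214
-134 5.47 [-4.4 -1.8  1.9] tan 1.9 rad 4.3 0.0217
-142 5.89 [-5.1 -3.1  1.4] tan 0.6 rad 6.0 0.0214
-151 6.31 [-7.3 -4.1  2.9] tan -0.0 rad 8.4 0.0219
-160 6.72 [-9.8 -3.9  4.8] tan -0.3 rad 10.5 0.0217
-169 7.14 [-9.4 -6.5  5.6] tan -4.5 rad 10.5 0.0216
-177 7.56 [-12.6  -5.2   5.9] tan -4.6 rad 12.8 0.0218
-186 7.97 [-13.1  -4.5   6.4] tan -5.8 rad 12.6 0.0217
```

View pics/c3.png

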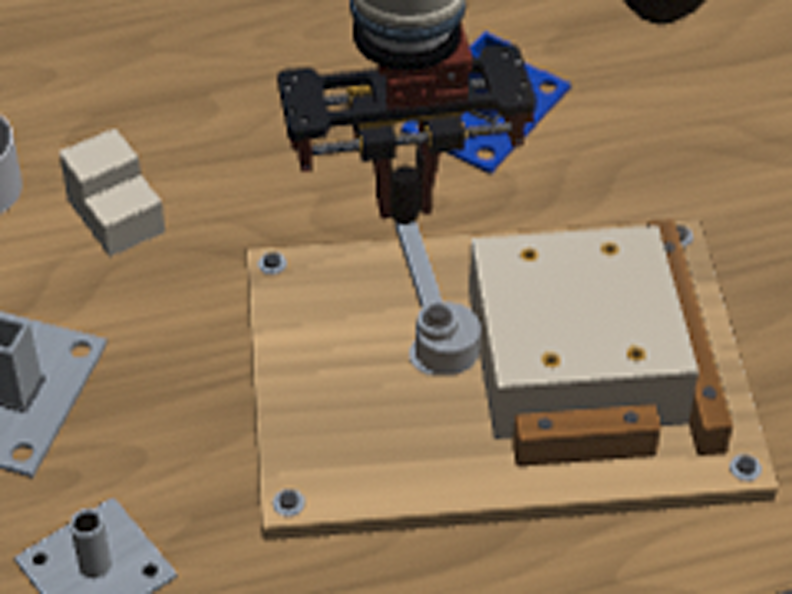

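Crop shows the knob gripped at (403,195), the lever swung most of the way and the plinth against the side fence. I'll drive on to the stop, watching the tangential force.

```bash
python3 - <<'E'
from h import *
P=np.array([.598,.0235]); L=.105
for f in np.arange(-188,-203,-1.5):
    a=np.radians(f); r.servo_line([P[0]+L*np.cos(a),P[1]+L*np.sin(a),.250],[180,0,f+180],speed=.03)
    s=r.sense(); F=s['contact_force']; t=F[0]*np.sin(a)-F[1]*np.cos(a)
    print(f,round(s['clock'],2),'tan %.1f rad %.1f'%(t,F[0]*np.cos(a)+F[1]*np.sin(a)),round(s['torque'][2],2),np.round(s['tcp_pos'],4))
    if t<-22: break
E
```

```text
-188.0 8.3 tan -6.1 rad 13.6 -0.09 [0.4929 0.0375 0.2498]
-189.5 8.55 tan -6.3 rad 14.3 -0.07 [0.4933 0.0403 0.2498]
-191.0 8.8 tan -7.2 rad 13.5 -0.14 [0.4938 0.0432 0.2497]
-192.5 9.05 tan -6.1 rad 13.8 -0.03 [0.4944 0.0461 0.2497]
-194.0 9.3 tan -5.3 rad 14.5 -0.03 [0.495  0.0489 0.2498]
-195.5 9.55 tan -9.2 rad 13.2 -0.09 [0.4956 0.0508 0.2497]
-197.0 9.8 tan -19.3 rad 11.9 -0.18 [0.4962 0.0518 0.2496]
-198.5 10.05 tan -29.1 rad 11.1 -0.15 [0.4968 0.0528 0.2495]
```

The lever met its stop at about -195.5°: the tangential force rose to 29 N. I'll release, lift, photograph the clamped plinth, then hover over the flange.

```bash
python3 - <<'E'
from h import *
r.let_go(); p=r.sense()['tcp_pos']; r.servo_line([p[0],p[1],.36],speed=.2)
r.reach([.55,.1,.40],[180,0,-10]); snap('wrist','w3')
r.reach([.536,-.279,.34],[180,0,56.3]); snap('wrist','w4'); snap('scene','s4'); snap('side','d4')
s=r.sense(); print(s['clock'],s['tcp_pos'],s['orientation'])
crop('s4',270,190,440,350,3.5,'a');crop('d4',270,170,400,290,4,'b')
im=[cv2.imread('pics/%s.png'%n) for n in('w3','w4')]
def fit(i,w,h): return cv2.resize(i,(w,h))
cv2.imwrite('pics/m1.png',np.vstack([np.hstack([fit(im[0],400,300),fit(im[1],400,300)])]))
E
```

```text
14.05 [ 0.53622122 -0.27827532  0.34024253] [ 1.79981081e+02 -6.61618007e-03  5.63419600e+01]
```

View pics/m1.png

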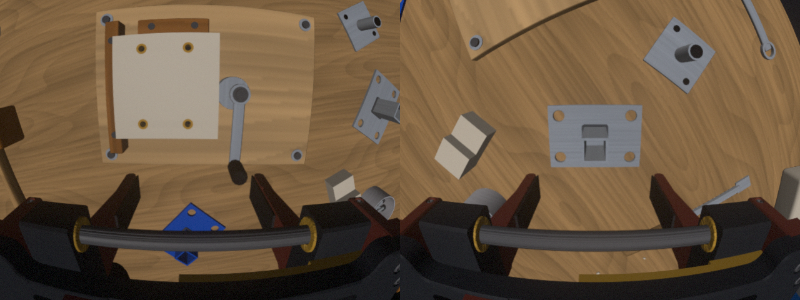

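View pics/a.png

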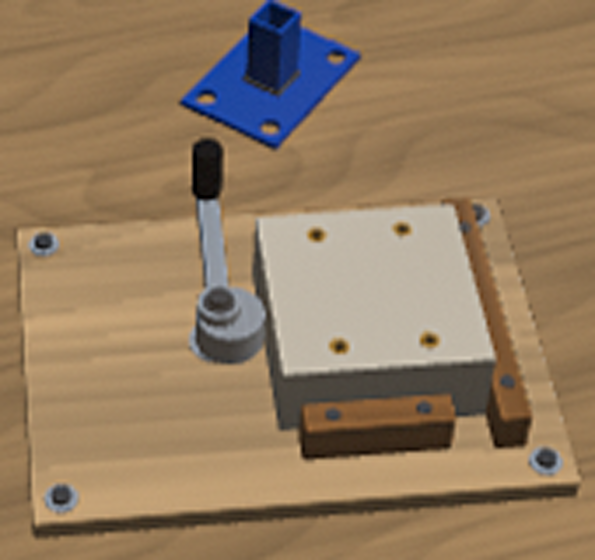

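Wrist view: lever at its stop and the plinth against the fence, with inserts at mosaic (141,48), (188,47), (188,124), (143,124). Flange holes are at (558,115), (631,115), (632,157), (559,157). I'll refine these as colour centroids.

```bash
cat >> h.py <<'E'
def cen(s,u,v,rad):
    """saturation-weighted centroid of a brown spot on grey/pale ground"""
    for _ in range(4):
        u0,v0=int(round(u))-rad,int(round(v))-rad
        w=s['frame'][v0:v0+2*rad+1,u0:u0+2*rad+1].astype(float)
        c=w.max(2)-w.min(2); m=np.clip(c-(np.median(c)+.35*(c.max()-np.median(c))),0,None)
        yy,xx=np.mgrid[:2*rad+1,:2*rad+1]; yy,xx=yy[((yy-rad)**2+(xx-rad)**2)<=rad**2+99],xx[((yy-rad)**2+(xx-rad)**2)<=rad**2+99]
        m=m[yy,xx]; u,v=u0+(m*xx).sum()/m.sum(),v0+(m*yy).sum()/m.sum()
    return u,v
def fit2(pts,world):
    """rigid 2D fit model->world: x,y,yaw(deg),residual mm"""
    A=np.array(pts);B=np.array(world)[:,:2];a=A-A.mean(0);b=B-B.mean(0)
    th=np.arctan2((a[:,0]*b[:,1]-a[:,1]*b[:,0]).sum(),(a*b).sum()); c,s_=np.cos(th),np.sin(th)
    R=np.array([[c,-s_],[s_,c]]); t=B.mean(0)-R@A.mean(0); return t,np.degrees(th),1e3*np.linalg.norm(B-(A@R.T+t),axis=1)
E
python3 - <<'E'
from h import *
M=np.array([[50,30],[-50,30],[-50,-30],[50,-30]])/1e3
def go(name,f,px,idx,z,fish,rad):
    s=load(f); q=[cen(s,*p,rad) for p in px]; W=[at(s,*p,z,fish) for p in q]
    print(name,np.round(q,1).tolist()); t,y,e=fit2(M[idx],W); print('   ',np.round(t,4),round(y,2),np.round(e,1))
go('ins w3','w3',[(225.6,77),(301,75),(301,198),(229,198)],[0,3,2,1],.078,True,7)
a=[(270+u/3.5,190+v/3.5) for u,v in[(317,235),(402,229),(430,340),(339,346)]]
go('ins s4','s4',a,[2,1,0,3],.078,False,4)
d=[(280+u/3.3,170+v/3.3) for u,v in[(125,118),(218,95),(241,134),(146,158)]]
go('ins d4','d4',d,[1,0,3,2],.078,False,4)
# which flange hole is which: print raw first
s=load('w4'); 
for p in [(252.8,184),(369.6,184),(371,251),(254,251)]: print(np.round(at(s,*cen(s,*p,9),.003,True),4))
go('fl w4','w4',[(252.8,184),(369.6,184),(371,251),(254,251)],[1,0,3,2],.003,True,9)
E
```

```text
ins w3 [[226.0, 77.3], [300.6, 75.1], [300.0, 198.2], [228.2, 198.5]]
    [0.626  0.1263] -10.44 [0.2 0.4 0.2 0.4]
ins s4 [[359.7, 257.0], [384.3, 255.0], [392.1, 286.8], [366.3, 288.6]]
    [0.6281 0.1258] -10.31 [0.5 0.4 0.1 0.2]
ins d4 [[314.5, 205.2], [345.8, 197.9], [352.1, 209.2], [324.0, 218.4]]
    [0.6226 0.1218] -7.83 [6.6 4.6 1.9 3.2]
[ 0.5091 -0.2239  0.003 ]
[ 0.5908 -0.2794  0.003 ]
[ 0.5599 -0.3296  0.003 ]
[ 0.4764 -0.2743  0.003 ]
fl w4 [[253.2, 184.9], [366.7, 185.8], [366.5, 249.9], [256.6, 250.2]]
    [ 0.5341 -0.2768] -33.44 [0.4 1.5 0.7 0.6]
```

View pics/b.png

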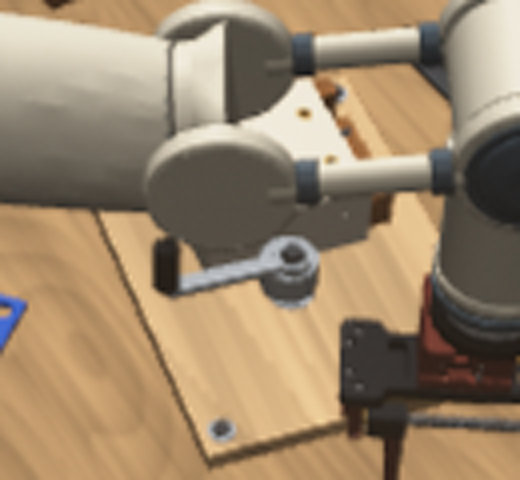

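Side camera is occluded by the arm (inserts hidden), so I discard it. The wrist and scene cameras agree within 2 mm on the plinth: (0.6265, 0.126), yaw -10.4°. Next I grasp the post, lift, and hover over the plinth.

```bash
python3 - <<'E'
from h import *
r.reach([.5345,-.277,.30],[180,0,56.5]); r.servo_line([.5345,-.277,.213],speed=.1); r.grab(50)
s=r.sense(); print(s['opening'],s['contact_force'],s['clock'])
if .026<s['opening']<.034:
    r.servo_line([.5345,-.277,.38],speed=.12)
    print(r.inverse_kinematics([.6265,.126,.38],[180,0,79.6]))
    r.reach([.6265,.126,.38],[180,0,79.6]); r.servo_line([.6265,.126,.213+.078+.03],speed=.08)
    r.wait(.3); snap('wrist','w5'); snap('scene','s5'); snap('side','d5')
    s=r.sense(); print(s['opening'],s['contact_force'],s['torque'],s['clock'],s['tcp_pos'],s['orientation'])
a=cv2.imread('pics/w5.png')[100:400,120:520]; b=cv2.imread('pics/s5.png')[170:320,300:500]
cv2.imwrite('pics/m2.png',np.hstack([cv2.resize(a,(400,300)),cv2.resize(b,(400,300),interpolation=cv2.INTER_CUBIC)]))
E
```

```text
0.029633886045907127 [ 3.22250053 -1.3896914  -1.59289154] 16.275
[ 8.32164659e+00  1.11146292e+01  6.65620074e+01 -2.54444375e-14
  1.02323363e+02  1.87216466e+01]
0.030169912299441912 [ 0.46273319  0.03140767 -6.38785528] [-0.06733848 -0.06145666 -0.05012379] 20.6833 [0.62650431 0.12600003 0.32114893] [ 1.79988604e+02 -5.29616518e-03  7.95999018e+01]
```

View pics/m2.png

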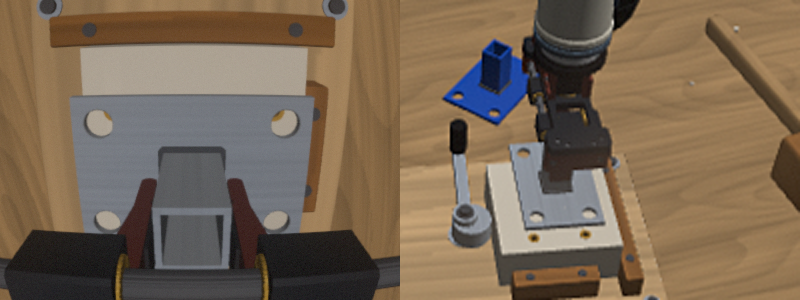

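Flange held level over the plinth; holes at crop (99,123), (284,122), (107,222), (277,222), and the inserts partly show through. Next I fit the holes, correct, go down to 10 mm and look again.

```bash
cat >> h.py <<'E'
def hole(s,u,v,rad=20):
    u0,v0=int(u)-rad,int(v)-rad; w=s['frame'][v0:v0+2*rad,u0:u0+2*rad].astype(int)
    m=((w[:,:,0]-w[:,:,2])>8).astype(np.uint8)
    n,l,st,c=cv2.connectedComponentsWithStats(m); d=[np.hypot(*(c[i]-rad)) if st[i,4]>80 else 99 for i in range(1,n)]
    i=1+int(np.argmin(d)); return (c[i][0]+u0,c[i][1]+v0),int(st[i,4])
M=np.array([[50,30],[-50,30],[-50,-30],[50,-30]])/1e3
E
python3 - <<'E'
from h import *
s=load('w5'); px=[(219,223),(404,222),(397,322),(227,322)]
q=[hole(s,*p) for p in px]; print(q)
W=[at(s,*p[0],.111,True) for p in q]; print(np.round(W,4).tolist())
for idx in ([1,0,3,2],[2,1,0,3],[0,3,2,1],[3,2,1,0]):
    t,y,e=fit2(M[idx],W)
    if e.max()<8: print(idx,np.round(t,4),round(y,2),np.round(e,1))
r.servo_line([.6265,.126,.213+.078+.010],speed=.04); r.wait(.3)
snap('wrist','w6'); snap('scene','s6'); x=r.sense(); print(x['tcp_pos'],x['contact_force'],x['clock'])
a=cv2.imread('pics/w6.png')
k=lambda u,v,r_=28:cv2.resize(a[v-r_:v+r_,u-r_:u+r_],(266,266),interpolation=cv2.INTER_CUBIC)
b=cv2.imread('pics/s6.png')[215:325,330:430]
cv2.imwrite('pics/m3.png',np.hstack([np.vstack([np.hstack([k(219,223),k(404,222)]),np.hstack([k(227,322),k(397,322)])])[:, :],cv2.resize(b,(268,532)) ])[:, :800])
E
```

```text
[((np.float64(219.09964412811388), np.float64(222.28469750889678)), 562), ((np.float64(403.8031914893617), np.float64(222.40248226950354)), 564), ((np.float64(391.57111597374177), np.float64(322.0656455142232)), 457), ((np.float64(227.6221590909091), np.float64(320.01704545454544)), 352)]
[[0.5809, 0.166, 0.111], [0.6796, 0.1478, 0.111], [0.6665, 0.0875, 0.111], [0.57, 0.1066, 0.111]]
[1, 0, 3, 2] [0.6242 0.127 ] -10.97 [0.1 1.1 1.3 0.7]
[3, 2, 1, 0] [0.6242 0.127 ] 169.03 [0.1 1.1 1.3 0.7]
[0.62651411 0.12598256 0.30117602] [-0.07192474 -0.17134855 -6.42714736] 21.7333
```

View pics/m3.png

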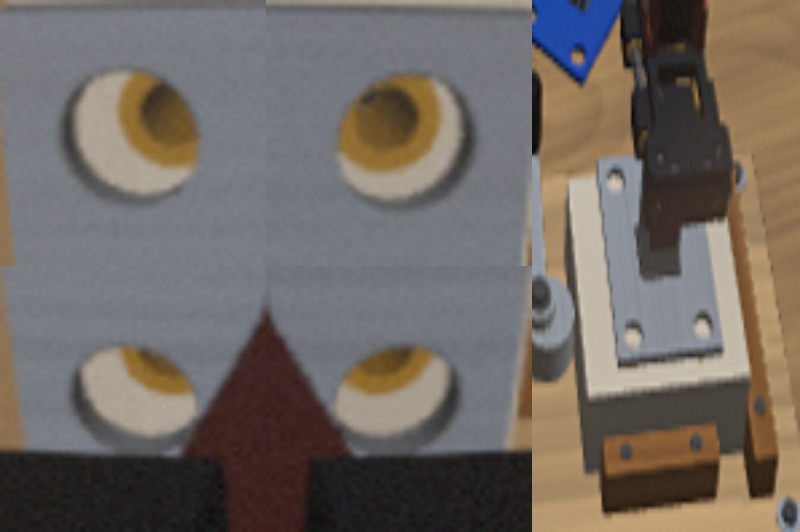

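Close crop at 10 mm: the inserts show through all four holes, displaced by parallax plus some real offset. Top-left: rim centre at tile (132,136), bore at (172,112). Top-right: rim (139,138), bore (121,119). I'll convert both at their own heights.

```bash
python3 - <<'E'
from h import *
s=load('w6')
t=lambda U,V,x,y:(U-28+(x+.5)/4.75-.5,V-28+(y+.5)/4.75-.5)
ins=[at(s,*t(219,223,172,112),.078,True),at(s,*t(404,222,121,119),.078,True)]
rim=[at(s,*t(219,223,132,136),.094,True),at(s,*t(404,222,139,138),.094,True)]
ins,rim=np.array(ins),np.array(rim)
for n,p in(('ins',ins),('rim',rim)):
    d=p[1]-p[0]; print(n,np.round(p,4).tolist(),np.linalg.norm(d),np.degrees(np.arctan2(d[1],d[0])))
print('need flange shift mm',1e3*(ins-rim))
# rest: draw model predictions for bores (plinth est from w3/s4) & compare scene s6
c,s_=np.cos(np.radians(-10.4)),np.sin(np.radians(-10.4))
for m in M: 
    X=np.array([.6265,.126])+np.array([[c,-s_],[s_,c]])@m
    print(m,'wrist px insert',np.round(proj(s,[*X,.078],True),1),'rim',np.round(proj(s,[*X,.094],True),1))
# scene: visible hole centroids, mid-plate
q=load('s6'); k=(1/2.68,110/532.)
px=[(330+(x-532)*k[0],215+y*k[1]) for x,y in[(615,181),(632,334),(704,325)]]
print('scene holes',[np.round(at(q,*p,.094),4).tolist() for p in px],np.round(px,1).tolist())
print('visible',[np.round(hole(q,*p,8)[0],1).tolist()+[hole(q,*p,8)[1]] for p in px] if 0 else '')
E
```

```text
ins [[0.5821, 0.1648, 0.078], [0.6809, 0.1464, 0.078]] 0.10047910556605553 -10.53680747730456
rim [[0.5813, 0.1662, 0.094], [0.6794, 0.1485, 0.094]] 0.09969089673562914 -10.205985514535872
need flange shift mm [[  0.78087975  -1.43026932 -16.        ]
 [  1.45217195  -2.14060994 -16.        ]]
[0.05 0.03] wrist px insert [401.4 218.4] rim [408.2 225.8]
[-0.05  0.03] wrist px insert [227.9 218.4] rim [221.6 225.7]
[-0.05 -0.03] wrist px insert [235.1 311. ] rim [230.2 323.7]
[ 0.05 -0.03] wrist px insert [393.6 310.9] rim [398.9 323.5]
scene holes [[0.5745, 0.1071, 0.094], [0.6718, 0.0886, 0.094], [0.6833, 0.1495, 0.094]] [[361.0, 252.4], [367.3, 284.1], [394.2, 282.2]]
visible
```

Both cameras say shift about -2 mm in y. In x, the wrist says +1.1 mm and the scene -0.8 mm. I'll apply (+0.6, -2.0) mm and look again.

```bash
python3 - <<'E'
from h import *
r.servo_line([.6271,.124,.301],speed=.02); r.wait(.3)
snap('wrist','w7'); s=snap('scene','s7'); d=snap('side','d7'); x=r.sense(); print(x['tcp_pos'],x['orientation'],x['contact_force'],x['clock'])
a=cv2.imread('pics/w7.png'); R=lambda i,w,h:cv2.resize(i,(w,h),interpolation=cv2.INTER_CUBIC)
k=lambda u,v:R(a[v-24:v+24,u-24:u+24],192,192)
b=cv2.imread('pics/s7.png')[235:300,340:415]; e=cv2.imread('pics/d7.png')[180:255,300:375]
cv2.imwrite('pics/m4.png',np.vstack([np.hstack([k(219,223),k(404,222),k(227,318),k(397,318)]),np.hstack([R(b,384,333),R(e,384,333)])]))
E
```

```text
[0.62709486 0.12402428 0.30099709] [1.79998829e+02 1.12788533e-03 7.96015851e+01] [ 0.06464843  0.06407224 -6.61704834] 22.4417
```

View pics/m4.png

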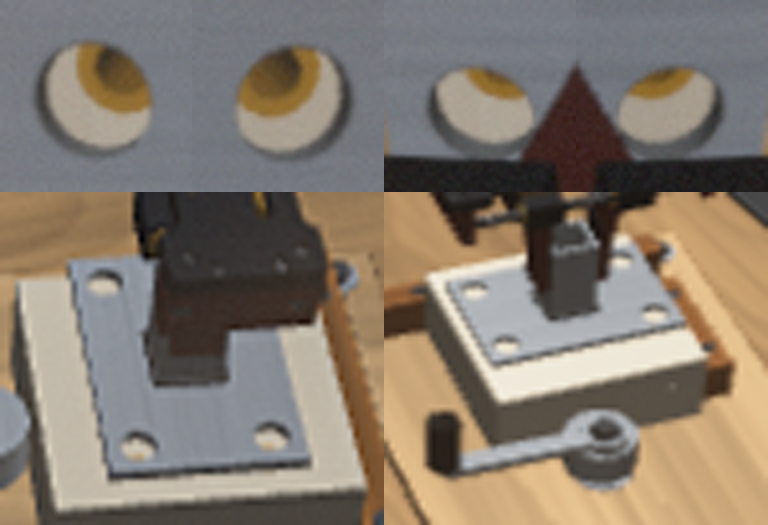

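Tiles: the bore-to-rim offsets match the parallax expected for an aligned flange to within about 0.7 mm in x and 0.2 mm in y. The scene and side views show an even margin, a visible gap and the lever still closed, so I'll hand in.

```bash
python3 -c "
from h import *
x=r.sense(); print(x['clock'],x['opening'],x['contact_force']); r.hand_in()"
```

```text
22.4417 0.029789148331016903 [ 0.06464843  0.06407224 -6.61704834]
the job is handed in; nothing more can be done
```

I swung the clamp lever to its stop, then picked up the grey four-hole flange. I handed the job in at 22.4 s, with the flange still held level, post up, about 10 mm above the plinth and its holes over the inserts.

- **Clamp:** the tangential push at the knob rose from about 5 to 29 N at the stop. The later pictures show the lever still closed and the plinth against the side fence.
- **Grip:** the fingers read 29.8 mm open on the 30 mm post. The wrist carried 6.6 N, which is the flange's weight, with no sideways force, so it isn't touching the plinth. The gap comes from the arm's height reading; I didn't measure it separately.
- **Alignment:** the last wrist picture shows the inserts through all four holes. I measured the two with visible bores, and they are centred within about 0.7 mm in x and 0.2 mm in y.
- **Disagreement:** the scene camera puts the flange about 1.4 mm off in x, in the opposite direction to the wrist camera. I placed it between the two; the clearance is 3.5 mm. The arm hid the plinth's inserts from the side camera, so I dropped that camera's measurement of them.
- **Other things on the bench:** nothing I did should have moved them, and I saw no change in the views I took, though I made no separate check of each one.

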